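# Hang the brush caddy on the radiator airer and take the shoe brush ready over the clog

## Task

Get ready to brush the rubber clog: pick up the white brush caddy with the shoe brush in it, hook it by its two wire hooks over the upper bar of the airer rail near the middle of the bar, slide it along the bar until it is up against the rubber stop ring, and let go of it. Then draw the brush up out of the caddy's pocket, turn it level with the bristles facing straight down, and finish while still holding it there, still, raised about a hand's breadth (80 to 100 mm) above the toe of the clog. Leave the caddy hanging against the ring, and do not touch the clog with the brush or shift it, nor anything else on the glass shelf.

Things in the scene. Friction and masses are not known exactly. Their poses are not given: they have to be found in the camera images.
- caddy: White steel hang-on brush caddy, 0.4 kg, loose on the shelf, brush in it, on the other side from the clog. Origin: centre of its underside; -x its front, y its width, z up. Back plate 124 mm wide, x 28 to 32, up to z 135. On the plate's top a wooden grip 14 (x) by 30 (y), z 172 to 217 mm. Two rubber feet on the plate's back, z 56, reach to x 37 and lean on the lower bar when it hangs.
- caddy_grip (a point): Grasp point in the caddy's wooden grip: 20 mm below its top, caddy frame x 31, y 0, z 197 mm. Pinch the 30 mm width (close along y) from straight above. Axes as the caddy's.
- caddy_hang (a point): Where the bar's axis lies when the caddy hangs: midway between its two hooks, caddy frame x 45, y 0, z 156 mm. Hooks: 6 mm wire J hooks at y +56 and -56 behind the plate, inside radius 12, top at z 168, open lip behind ending at x 66, z 122. This point must come 45 mm above the bar's axis for the lips to pass over the bar. Axes as the caddy's.
- caddy_pocket (a point): Middle of the floor of the caddy's open-topped pocket, in front of the plate: inside 54 (x) by 58 (y) mm, walls 3 mm, rim 56 mm above this point. Caddy frame x -9, y 0, z 4 mm.
- rail: Fixed steel airer rail on two posts. Origin: on the shelf under the bars' middle; y along the bars, +x away from the robot. Two bars, 12 mm thick, 560 long, axes 190 and 90 mm above the shelf. Posts 20 mm thick, 202 high, at y +280 and -280. The caddy hangs on the robot's side, axes turned as the rail's, hooks over the upper bar, its underside 34 mm above the shelf.
- rail_mid (a point): Middle of the upper bar, on its axis. Axes as the rail's.
- ring: Fixed black rubber stop ring round the upper bar, 25 mm across, 12 mm wide along the bar. Origin: its centre, on the bar's axis. It sits 170 to 210 mm left or right of the bar's middle. With the caddy's nearer hook against it, caddy_hang is 65 mm from this point. Sliding the caddy along takes about 3 to 6 N.
- keycover: Bystander: black hard silicone key cover, 36 x 66 x 16 mm, on an S-hook fixed to the upper bar 170 to 210 mm from its middle, on the other side from the ring; reaches 129 mm below the bar's axis. Origin: on the bar's axis.
- brush: Wooden shoe brush, no handle, 0.15 kg, 150 mm long, 50 wide, 46 thick, standing on end in the caddy's pocket with 4 mm play, 94 mm of it above the rim. Origin: centre of its lower end; z along its length (up in the pocket), +x the way the bristles point (to the caddy's plate), y its width. Wooden back 50 wide, x -23 to -1; dark bristle block 46 wide, x -1 to 23 mm.
- brush_grip (a point): Grasp point of the brush, fingers on the two sides of its wooden back (50 mm apart, closing along y): brush frame x -12, y 0, z 95 mm. The tool can come in from the robot's side, pointing 45 degrees down, clear of the caddy. Axes as the brush's.
- brush_mid (a point): Middle of the brush (brush frame x 0, y 0, z 75 mm); the bristle tips lie 23 mm from it along +x. Axes as the brush's.
- clog: Black rubber clog, 264 mm long, 92 wide, 90 high, 0.4 kg, loose on its sole, lying across the robot's view with its toe to the robot's left. Origin: centre of its sole; +x towards the toe.
- clog_toe (a point): Top of the clog's toe: 80 mm from the clog's origin towards the toe and 83 mm above the shelf.
- polish_tin: Bystander: flat round polish tin, 70 mm across, 22 high, between caddy and clog. Origin: centre of its underside.
- cream_jar: Bystander: round shoe cream jar, 52 mm across, 52 high, behind the rail. Origin: centre of its underside.
- umbrella: Bystander: folded umbrella with a bent silver aluminium handle, 320 mm long, 44 high, lying behind the rail. Origin: under its middle.
- kit_box: Bystander: grey plastic shoe cleaning kit box with a sliding door in its top, 120 x 210 x 90 mm, on the left beside the rail. Origin: centre of its underside.
- bootjack: Bystander: wooden bootjack, 280 mm long, 110 wide, 60 high, lying behind the rail on the right. Origin: under its middle.
- shoehorn: Bystander: flat steel shoehorn, 180 mm long, 40 wide, 5 thick, lying on the right beside the rail. Origin: under its middle.

How it is judged (in metres and radians):
On the way, in this order (a step that is already met when the one before it is completed fails the run):
1. the caddy, brush in it, hangs by its hooks over the upper bar away from the ring (hang point more than 120 mm from the ring's centre) (x of caddy_hang in the frame of rail_mid between -0.01 and 0.01 m and z of caddy_hang in the frame of rail_mid between -0.008 and 0.008 m and angle between caddy's own z axis and vertical below 0.17 rad and z of brush in the frame of caddy below 0.03 m and distance between caddy_hang and ring above 0.12 m), for 0.2 s.
2. it is slid along the bar towards the ring, staying hooked on it (x of caddy_hang in the frame of rail_mid between -0.01 and 0.01 m and z of caddy_hang in the frame of rail_mid between -0.008 and 0.008 m and angle between caddy's own z axis and vertical below 0.17 rad and z of brush in the frame of caddy below 0.03 m and distance between caddy_hang and ring between 0.085 and 0.11 m), for 0.05 s.
3. it hangs against the ring (gap under 10 mm), let go, brush still in it (x of caddy_hang in the frame of rail_mid between -0.01 and 0.01 m and z of caddy_hang in the frame of rail_mid between -0.008 and 0.008 m and angle between caddy's own z axis and vertical below 0.17 rad and z of brush in the frame of caddy below 0.03 m and distance between caddy_hang and ring below 0.075 m and contact force between the fingers and caddy below 0.1 N and contact force between caddy and rail above 1 N), for 0.2 s.
4. the brush is drawn up out of the pocket (z of brush in the frame of caddy above 0.062 m and contact force between the fingers and brush above 1 N), for 0.1 s.
At the end, for the whole second after the job is handed in: Caddy hangs free and plumb (10 deg) on the upper bar, under 10 mm from the ring, untouched by the robot. Brush gripped, still, off caddy and clog, bristles straight down within 17 deg, its middle within 50 mm of the clog toe horizontally and 145 to 270 mm above the shelf (x of caddy_hang in the frame of rail_mid between -0.01 and 0.01 m and z of caddy_hang in the frame of rail_mid between -0.008 and 0.008 m and angle between caddy's own z axis and vertical below 0.17 rad and distance between caddy_hang and ring below 0.075 m and linear speed of each of caddy, brush below 0.03 m/s and contact force between each of the arm, brush and caddy below 0.1 N and contact force between caddy and rail above 1 N and angle between brush_mid's own x axis and vertical above 2.84 rad and height (world z) of brush_mid between 0.145 and 0.27 m and horizontal distance between brush_mid and clog_toe below 0.05 m and contact force between the fingers and brush above 1 N and contact force between brush and clog below 0.1 N); the arm keeps its last pose, push and grip.
It fails at once if the clog is shifted by more than 25 mm (distance of clog from where it was at the start of the episode above 0.025 m).
It fails at once if another thing on the shelf (tin, jar, umbrella, kit box, bootjack, shoehorn) is shifted by more than 25 mm (distance of any of polish_tin, cream_jar, umbrella, kit_box, bootjack, shoehorn from where it was at the start of the episode above 0.025 m).
It fails at once if the brush touches the clog (contact force between brush and clog above 0.3 N).
It also fails if it takes over 64 s, if anything falls off the work surface, if the arm or the gripper's body presses on something with over 40 N, if the wrist force passes 120 N, or if a joint passes its speed limit or range.

## Robot

A 6-joint arm with a two-finger parallel gripper is mounted at the origin on the work surface. World frame = base frame: x ahead of the robot, y to its left, z up, the work surface at z = 0. Lengths are in m, angles in degrees, forces in N, time in s.
With the tool pointing down it reaches from about 0.35 to 0.875 m from the base axis. Payload 4.2 kg.
Tool frame: the origin (TCP) lies midway between the tips of the shut fingers; the grasp point (between the pads) lies 19 mm behind it (r.pinch_z is the distance from the TCP to the grasp point, in m); z points along the fingers, y is the line along which they close (so a half turn about z gives the same grasp; the last joint's range is limited). The gripper opens to 87 mm and grips with 3 to 60 N. Pads are 19 mm wide; open, the fingers measure 117 mm over their backs; the gripper's body (75 mm by 190 mm) begins 51 mm behind the grasp point.
Start: joints at [-60.986, 22.042, 0.453, 0, -68.411, -14.817], TCP at [0.153, -0.606, 0.223] pointing down, gripper open.
Joint ranges: [-179.83, 179.83], [-69.29, 118.12], [-61.27, 80.66], [-181.25, 117.63], [-171.15, -9.14], [-177.46, 177.46]. Speed limits (degrees/s): [159.86, 159.86, 180, 180, 180, 180].

## Interface

Orientations are given as a 3x3 rotation matrix whose columns are the frame's x, y, z axes.
In Python, from station import r, imaging, models gives the robot as it stands. The module is installed in compiled form; this text tells all that it offers.
- The arm moves only by the tool apply_moves, never from a script. Its argument "moves" is a list of rows, each a list of 2 entries, a list of its own where there are three numbers: the shift along the tool's x, y, z in m, then the turn about the tool's z in degrees. A call has 1 to 5 rows; each row shifts and turns the commanded pose from where the row before left it, along the tool's axes as they then stand; what a row does not reach is not made up. A row lasts 1/12 s, in which the tool goes at most 41.7 mm and 7.16 degrees, less where a joint would pass 70% of its speed; a pose out of reach is approached as far as the arm can. A call is refused whole if a number of a shift passes 0.0417 or a number of a turn 7.16, either way. A call with a gripper value outside its range is refused whole. "hand" is the finger opening in m, from 0 to 0.087, set as the call begins (left out, the last holds). The fingers move at their own pace and stop on an object; the grip force is fixed at half the most. Time passes only in rows, so rows that do not move let the fingers close. It gives the time, the measured TCP pose, the force, the opening and the grip force at its end, in the units of the state.
- r.sense(): the state, without advancing time (a new reading comes with each control period).
- imaging.capture(name): name is "scene" or "top"; returns a dict with "frame" (480x640x3 uint8, blue, green, red), "intrinsics" (3x3 intrinsics, pixels), "eye" and "orientation" of the camera in the world. Camera axes: x right, y down, z forward; pixel columns grow to the right and rows downward; lengths in m; the calibration is good to about 2 mm. A picture is of the moment at which its call begins. There is no depth.
- r.finish_job(): hands the job in; it is judged then, once.
Trained networks look in a picture, given as the dict that the camera call returned (one of the last four; its "shot" number tells which), for a name from the list of things; names that differ only in an ending like _2 or _b are one class to them, and where a whole thing is asked for, a point or a joint stands for the part that bears it (a point fixed in the world has none). Each returns a list of dicts, best first, with "confidence" (0 to 1); they miss things now and then, are a little off and sometimes report something else, mostly with a low value. They report only what shows in the picture. A call takes as long as a camera call.
- models.cut_out(picture, target): "region" (480x640 bool, what is visible of it) and "extent" ([left, top, width, height] as shares, 0 to 1, of the picture: columns of its width, rows of its height, round what is visible of it).
- models.place_of(picture, target): "at" ([column, row] as shares, 0 to 1, of the picture: columns of its width, rows of its height: a listed point, or the origin of a listed thing).
The state is a dict: "time_s": time; "joints": joint angles; "joint_velocities": joint speeds; "effort": joint torques, N m; "tcp_pos": TCP position; "ee_rot": TCP orientation; "wrist_force": force on the tool from outside, world axes, zero at the start; "moment": the same for the moment, N m; "gripper_width": opening from 0.0 (shut) to 1.0 (fully open); "gripper_force": force on a finger pad.
Only numpy, scipy, OpenCV 4.12 (cv2) and the standard library are available. Lean on these libraries where they do the work, as an engineer would, in place of code of your own. Each camera call takes 0.05 s, during which the arm holds its last target. There are 200 camera calls.

## Working session

There is one attempt and no reset: what is moved stays moved. The work goes in short steps, Python scripts to look and compute and a tool call to move; the robot and the scene stay as the last step left them, time stands still between calls to the robot, and variables do not carry over. Pictures are saved under pics/ and viewed, at most 10 in all, crops included, and the job is handed in when it is done.

Besides the shell and the picture viewer there is one more tool, called after "Call:" by a JSON object that holds its "fn" and its "kwargs". apply_moves: Moves the arm, as the interface text tells. Its arguments: {"type":"object","properties":{"moves":{"type":"array"},"hand":{"type":"number"}},"required":["moves"]}

```bash
mkdir -p pics
cat > h.py <<'E'
import numpy as np, cv2
from station import r, imaging, models
def ray(p,uv):
    K=np.array(p["intrinsics"]);R=np.array(p["orientation"]);e=np.array(p["eye"])
    d=R@np.linalg.inv(K)@np.array([uv[0],uv[1],1.]);return e,d/np.linalg.norm(d)
def proj(p,X):
    c=np.array(p["orientation"]).T@(np.array(X)-np.array(p["eye"]));q=np.array(p["intrinsics"])@c;return q[:2]/q[2]
def tri(obs):
    A=np.zeros((3,3));b=np.zeros(3)
    for p,uv in obs:
        e,d=ray(p,uv);M=np.eye(3)-np.outer(d,d);A+=M;b+=M@e
    X=np.linalg.solve(A,b);return X,[np.linalg.norm(proj(p,X)-uv) for p,uv in obs]
def loc(p,n):
    o=models.place_of(p,n)
    return (np.array(o[0]["at"])*[640,480],o[0]["confidence"]) if o else None
E
python3 - <<'E'
from h import *
np.set_printoptions(precision=3,suppress=True)
P={n:imaging.capture(n) for n in("scene","top")}
for n,p in P.items():
    cv2.imwrite(f"pics/{n}0.png",p["frame"]);print(n,p["eye"],np.array(p["orientation"]).tolist(),p["intrinsics"])
for t in "caddy caddy_grip caddy_hang caddy_pocket rail rail_mid ring keycover brush brush_grip brush_mid clog clog_toe polish_tin kit_box".split():
    o=[(p,loc(p,t)) for p in P.values()]
    s=[(None if l is None else (l[0].round(1),round(l[1],2))) for _,l in o]
    print(t,s,tri([(p,l[0]) for p,l in o]) if all(l for _,l in o) else "")
print(r.sense(),r.pinch_z)
E
```

```text
scene [1.617 0.16  0.895] [[-0.1822854679601568, 0.5773500887801218, -0.7958887379251774], [0.983223426912292, 0.11247561781753498, -0.14359988916225608], [0.0066106687555082385, -0.8087126253386606, -0.5881668034464846]] [[585.494   0.    322.706]
 [  0.    585.494 243.719]
 [  0.      0.      1.   ]]
top [ 0.43  -0.006  1.246] [[0.010346478574413424, -0.9864231287242685, 0.1638974115077295], [-0.9999454664276868, -0.0099738892567014, 0.0030960787797877074], [-0.0014193490848969227, -0.16392050710914688, -0.9864725301787449]] [[525.705   0.    319.579]
 [  0.    525.705 240.777]
 [  0.      0.      1.   ]]
caddy [(array([451. , 267.5]), 0.98), (array([203.9, 323.5]), 0.55)] (array([ 0.438,  0.269, -0.004]), [np.float64(0.80268570948704), np.float64(0.8494358960879161)])
caddy_grip [None, (array([201.4, 325.2]), 0.69)] 
caddy_hang [(array([460.7, 221.1]), 0.73), (array([192.6, 303.3]), 0.74)] (array([0.478, 0.264, 0.159]), [np.float64(3.2435985615617535), np.float64(3.575621360849893)])
caddy_pocket [(array([454.6, 265.3]), 0.71), (array([199.5, 331.4]), 0.32)] (array([ 0.42,  0.28, 
[... 1539 characters left out ...]
1, 323.5]), 0.89), (array([127.4, 252. ]), 0.66)] (array([ 0.606,  0.457, -0.002]), [np.float64(0.7696279262017816), np.float64(0.7137495324121398)])
{'time_s': 1.6, 'joints': array([-60.988,  22.04 ,   0.455,   0.001, -68.411, -14.816]), 'joint_velocities': array([ 0.049, -0.042, -0.029, -0.013,  0.102, -0.039]), 'effort': array([  0.   , -39.047,  18.763,   4.225,   0.015,  -0.   ]), 'tcp_pos': array([ 0.153, -0.606,  0.223]), 'ee_rot': array([[-0.969, -0.245,  0.   ],
       [-0.245,  0.969, -0.   ],
       [-0.   , -0.   , -1.   ]]), 'wrist_force': array([ 0.285,  0.044, -0.775]), 'moment': array([ 0.012,  0.028, -0.013]), 'gripper_force': 0.0, 'gripper_width': 0.9962853967861538} 0.0187
```

View both.

View pics/scene0.png

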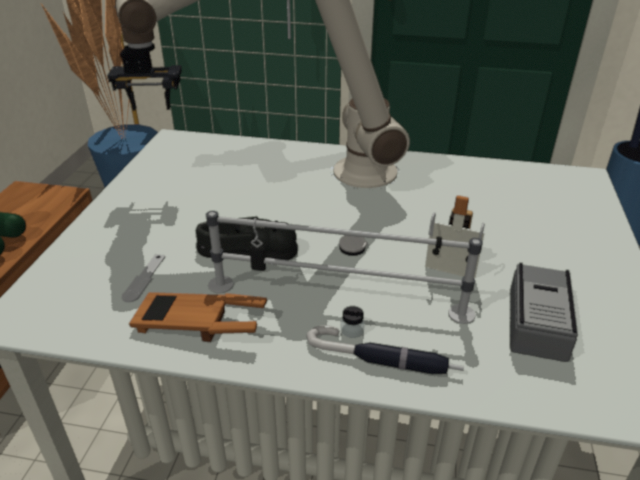

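View pics/top0.png

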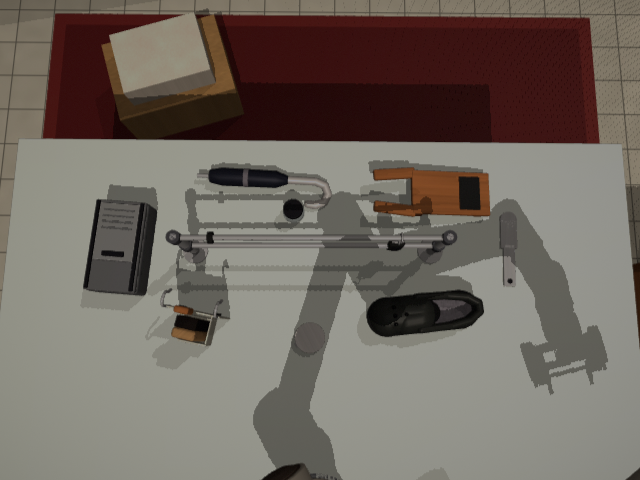

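Run:
```python
import cv2,numpy as np
t=cv2.imread("pics/top0.png");s=cv2.imread("pics/scene0.png")
a=cv2.resize(t[225:355,145:245],None,fx=4,fy=4,interpolation=cv2.INTER_CUBIC)
b=cv2.resize(s[185:315,395:495],None,fx=4,fy=4,interpolation=cv2.INTER_CUBIC)
cv2.imwrite("pics/crop0.png",np.clip(np.hstack([a,b])*1.0,0,255).astype("uint8"))
```

```text
(no output)
```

View pics/crop0.png

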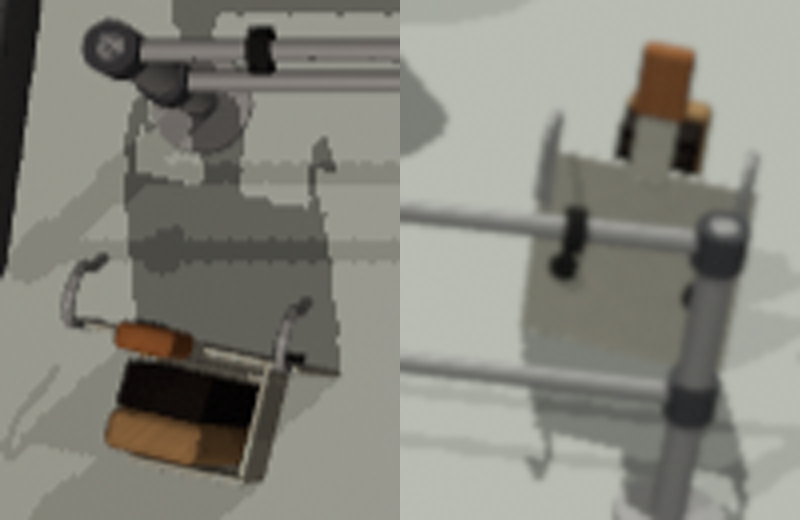

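```bash
cat > fit.py <<'E'
from h import *
from scipy.optimize import least_squares
np.set_printoptions(precision=4,suppress=True)
P={n:imaging.capture(n) for n in("scene","top")}
for n,a,b in (("Lpost",(475.8,242),(172.8,236.5)),("Rpost",(212,217),(449,237)),("ring",(438.5,242.5),(210,237.5)),("griptop",(462,196.8),(180.5,309.3))):
    print(n,*tri([(P["scene"],a),(P["top"],b)]))
obs=[("top",(.031,0,.217),(180.5,309.3)),("scene",(.031,0,.217),(462,196.8)),("top",(.066,.056,.122),(170.8,290)),("top",(.066,-.056,.122),(221.3,300.5)),
("scene",(.045,-.056,.174),(434.5,213)),("scene",(.045,.056,.174),(483.3,223))]
def f(v,full=True):
    c,s=np.cos(v[2]),np.sin(v[2]);R=np.array([[c,-s,0],[s,c,0],[0,0,1]])
    return np.concatenate([proj(P[n],R@np.array(X)+[v[0],v[1],v[3]])-u for n,X,u in obs])
q=least_squares(f,[.438,.269,-.25,0],loss="soft_l1");print(q.x,np.degrees(q.x[2]),q.fun.reshape(-1,2))
v=q.x;c,s=np.cos(v[2]),np.sin(v[2]);print("grip",v[0]+c*.031,v[1]+s*.031)
E
python3 fit.py
```

```text
Lpost [0.6099 0.2946 0.1995] [np.float64(0.35779007430319004), np.float64(0.3621249638892442)]
Rpost [ 0.6155 -0.2652  0.1933] [np.float64(0.15143101936137782), np.float64(0.16343089174515088)]
ring [0.6104 0.2213 0.1886] [np.float64(0.16764257158826976), np.float64(0.1698336956899141)]
griptop [0.4636 0.2662 0.216 ] [np.float64(0.054621010284305674), np.float64(0.06280974102370589)]
[ 0.4326  0.2733 -0.1919 -0.0048] -10.996732048990696 [[-0.1706  0.3704]
 [ 0.2326  1.3905]
 [-0.2085 -0.2059]
 [ 0.1417 -0.1598]
 [-0.7275 -0.5746]
 [ 0.087  -0.2639]]
grip 0.4630196547995677 0.26740899000211493
```

Call:
{"fn": "apply_moves", "kwargs": {"hand": 0.055, "moves": [[[0, 0, -0.035], 6.3], [[0, 0, -0.035], 6.3], [[0, 0, -0.035], 6.3], [[0, 0, -0.035], 6.3]]}}

```text
time_s: 2.03
tcp_pos: [0.1531, -0.6056, 0.3643]
ee_rot: [[-0.981, 0.196, -0.0], [0.196, 0.981, -0.0], [0.0, -0.0, -1.0]]
wrist_force: [0.1, -1.2, -0.1]
gripper_width: 0.781
gripper_force: 0.0
```

Call:
{"fn": "apply_moves", "kwargs": {"moves": [[[-0.0143, 0.0303, 0], 0], [[-0.0143, 0.0303, 0], 0], [[-0.0143, 0.0303, 0], 0], [[-0.0143, 0.0303, 0], 0], [[-0.0143, 0.0303, 0], 0]]}}

```text
time_s: 2.45
tcp_pos: [0.2529, -0.4695, 0.3627]
ee_rot: [[-0.982, 0.191, 0.0], [0.191, 0.982, -0.0], [-0.0, -0.0, -1.0]]
wrist_force: [0.1, -1.2, 0.2]
gripper_width: 0.637
gripper_force: 0.0
```

Call:
{"fn": "apply_moves", "kwargs": {"moves": [[[-0.0143, 0.0303, 0], 0], [[-0.0143, 0.0303, 0], 0], [[-0.0143, 0.0303, 0], 0], [[-0.0143, 0.0303, 0], 0], [[-0.0143, 0.0303, 0], 0]]}}

```text
time_s: 2.87
tcp_pos: [0.3521, -0.3343, 0.3629]
ee_rot: [[-0.982, 0.191, 0.001], [0.191, 0.982, -0.0], [-0.001, -0.0, -1.0]]
wrist_force: [0.9, -0.8, -0.1]
gripper_width: 0.632
gripper_force: 0.0
```

Call:
{"fn": "apply_moves", "kwargs": {"moves": [[[-0.0143, 0.0303, 0], 0], [[-0.0143, 0.0303, 0], 0], [[-0.0143, 0.0303, 0], 0], [[-0.0143, 0.0303, 0], 0], [[-0.0143, 0.0303, 0], 0]]}}

```text
time_s: 3.28
tcp_pos: [0.4512, -0.1991, 0.3629]
ee_rot: [[-0.982, 0.191, 0.001], [0.191, 0.982, -0.0], [-0.001, 0.0, -1.0]]
wrist_force: [-0.5, -0.8, -0.3]
gripper_width: 0.633
gripper_force: 0.0
```

Call:
{"fn": "apply_moves", "kwargs": {"moves": [[[0.0051, 0.0307, 0], 0], [[0.0051, 0.0307, 0], 0], [[0.0051, 0.0307, 0], 0], [[0.0051, 0.0307, 0], 0], [[0.0051, 0.0307, 0], 0]]}}

```text
time_s: 3.7
tcp_pos: [0.4546, -0.0437, 0.3628]
ee_rot: [[-0.982, 0.191, 0.001], [0.191, 0.982, 0.0], [-0.001, 0.0, -1.0]]
wrist_force: [0.7, 1.0, 0.2]
gripper_width: 0.63
gripper_force: 0.0
```

Call:
{"fn": "apply_moves", "kwargs": {"moves": [[[0.0051, 0.0307, 0], 0], [[0.0051, 0.0307, 0], 0], [[0.0051, 0.0307, 0], 0], [[0.0051, 0.0307, 0], 0], [[0.0051, 0.0307, 0], 0]]}}

```text
time_s: 4.12
tcp_pos: [0.4588, 0.1119, 0.3629]
ee_rot: [[-0.982, 0.191, 0.001], [0.191, 0.982, 0.0], [-0.001, 0.001, -1.0]]
wrist_force: [1.2, -1.1, 0.7]
gripper_width: 0.635
gripper_force: 0.0
```

Call:
{"fn": "apply_moves", "kwargs": {"moves": [[[0.0051, 0.0307, 0], 0], [[0.0051, 0.0307, 0], 0], [[0.0051, 0.0307, 0], 0], [[0.0051, 0.0307, 0], 0], [[0.0051, 0.0307, 0], 0]]}}

```text
time_s: 4.53
tcp_pos: [0.4631, 0.2675, 0.3628]
ee_rot: [[-0.982, 0.19, 0.0], [0.19, 0.982, 0.0], [-0.0, 0.0, -1.0]]
wrist_force: [1.8, 0.4, 0.6]
gripper_width: 0.634
gripper_force: 0.0
```

Call:
{"fn": "apply_moves", "kwargs": {"moves": [[[0, 0, 0.037], 0], [[0, 0, 0.037], 0], [[0, 0, 0.037], 0], [[0, 0, 0.037], 0], [[0, 0, 0.037], 0]]}}

```text
time_s: 4.95
tcp_pos: [0.4632, 0.266, 0.1763]
ee_rot: [[-0.982, 0.19, 0.001], [0.19, 0.982, 0.001], [-0.001, 0.001, -1.0]]
wrist_force: [-0.3, -0.1, 0.1]
gripper_width: 0.634
gripper_force: 0.0
```

Run:
```python
from h import *
a=imaging.capture("top")["frame"];b=imaging.capture("scene")["frame"]
z=lambda f,x,y:cv2.resize(f[y:y+150,x:x+100],None,fx=4,fy=4,interpolation=cv2.INTER_CUBIC)
cv2.imwrite("pics/g1.png",np.hstack([z(a,145,220),z(b,410,150)]));print(r.sense()["wrist_force"])
```

```text
[-0.97354701 -0.68497093  0.94529899]
```

View pics/g1.png

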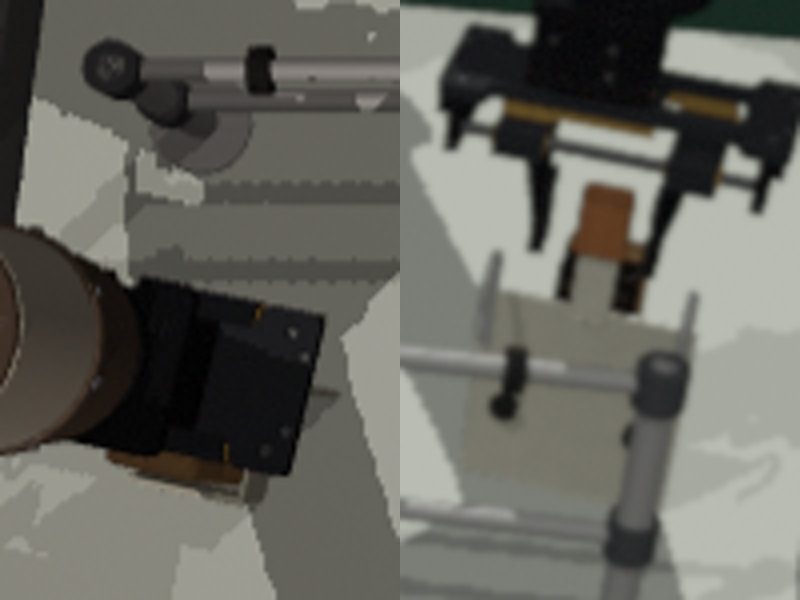

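The fingers straddle the orange grip symmetrically (right panel, around px 605,225), and the body's long side lies along the closing line. Closing now.

Call:
{"fn": "apply_moves", "kwargs": {"hand": 0.01, "moves": [[[0, 0, 0], 0], [[0, 0, 0], 0], [[0, 0, 0], 0], [[0, 0, 0], 0], [[0, 0, 0], 0]]}}

```text
time_s: 5.47
tcp_pos: [0.464, 0.2662, 0.1794]
ee_rot: [[-0.982, 0.191, 0.002], [0.191, 0.982, 0.002], [-0.002, 0.002, -1.0]]
wrist_force: [0.2, -3.5, 4.4]
gripper_width: 0.344
gripper_force: 30.6
```

Call:
{"fn": "apply_moves", "kwargs": {"moves": [[[0, 0, -0.005], 0], [[0, 0, -0.01], 0], [[0, 0, -0.015], 0], [[0, 0, 0], 0], [[0, 0, 0], 0]]}}

```text
time_s: 5.88
tcp_pos: [0.4635, 0.2664, 0.2081]
ee_rot: [[-0.982, 0.191, 0.001], [0.191, 0.982, 0.002], [-0.001, 0.002, -1.0]]
wrist_force: [0.8, 0.6, -5.3]
gripper_width: 0.338
gripper_force: 30.1
```

Run:
```python
from h import *
a=imaging.capture("top")["frame"];b=imaging.capture("scene")["frame"]
z=lambda f,x,y:cv2.resize(f[y:y+150,x:x+100],None,fx=4,fy=4,interpolation=cv2.INTER_CUBIC)
cv2.imwrite("pics/g2.png",np.hstack([z(a,145,220),z(b,410,150)]));print(r.sense())
```

```text
{'time_s': 5.9833, 'joints': array([ 4.72578235e+01,  1.39357061e+01, -1.37033812e+01, -5.49203571e-02,
       -6.24713755e+01, -1.48257815e+02]), 'joint_velocities': array([-0.09879449,  0.39887856, -0.53108279,  0.11054819, -0.10783004,
       -0.00746116]), 'effort': array([ 8.23689974e-02, -3.41083038e+01,  2.02668661e+01,  4.66534361e+00,
       -7.34136323e-02, -3.56383025e-03]), 'tcp_pos': array([0.46266198, 0.265576  , 0.20660282]), 'ee_rot': array([[-9.81540746e-01,  1.91243378e-01, -1.93262810e-03],
       [ 1.91245259e-01,  9.81541923e-01, -8.38862668e-04],
       [ 1.73652857e-03, -1.19298385e-03, -9.99997781e-01]]), 'wrist_force': array([-0.19636262, -0.21897515, -5.97651393]), 'moment': array([-0.06444495, -0.19021354,  0.00811049]), 'gripper_force': 30.116264214593684, 'gripper_width': 0.343357617450446}
```

View pics/g2.png

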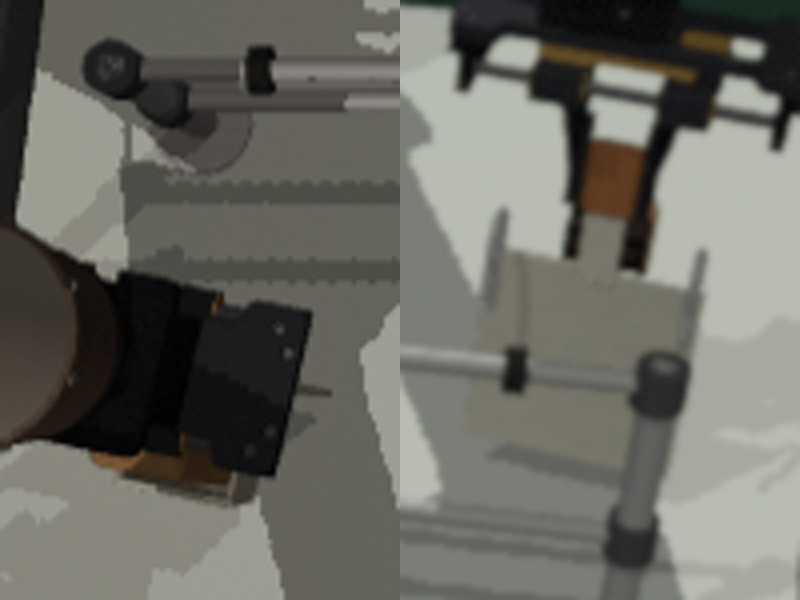

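Call:
{"fn": "apply_moves", "kwargs": {"moves": [[[0, 0, -0.015], 0], [[0, 0, -0.025], -5.8], [[0, 0, -0.025], -5.8], [[0, 0, -0.018], 0], [[-0.002, -0.012, 0], 0]]}}

```text
time_s: 6.4
tcp_pos: [0.4672, 0.2563, 0.294]
ee_rot: [[-1.0, -0.013, 0.006], [-0.013, 1.0, 0.005], [-0.006, 0.005, -1.0]]
wrist_force: [2.8, 0.7, -4.9]
gripper_width: 0.34
gripper_force: 30.0
```

Call:
{"fn": "apply_moves", "kwargs": {"moves": [[[-0.0036, -0.024, 0], 0], [[-0.0036, -0.024, 0], 0], [[-0.0036, -0.024, 0], 0], [[-0.0036, -0.024, 0], 0], [[-0.0036, -0.024, 0], 0]]}}

```text
time_s: 6.82
tcp_pos: [0.4837, 0.1323, 0.2884]
ee_rot: [[-1.0, -0.01, -0.004], [-0.01, 1.0, -0.001], [0.004, -0.001, -1.0]]
wrist_force: [0.6, 0.4, -5.5]
gripper_width: 0.344
gripper_force: 30.1
```

Call:
{"fn": "apply_moves", "kwargs": {"moves": [[[-0.0036, -0.024, 0], 0], [[-0.0036, -0.024, 0], 0], [[-0.0036, -0.024, 0], 0], [[-0.0036, -0.024, 0], 0], [[-0.002, -0.012, 0], 0]]}}

```text
time_s: 7.23
tcp_pos: [0.5011, 0.0235, 0.2886]
ee_rot: [[-1.0, -0.008, -0.004], [-0.008, 1.0, -0.001], [0.004, -0.001, -1.0]]
wrist_force: [-0.0, -1.4, -6.2]
gripper_width: 0.34
gripper_force: 30.1
```

Call:
{"fn": "apply_moves", "kwargs": {"moves": [[[0, 0, 0], 0], [[0, 0, 0], 0]]}}

```text
time_s: 7.4
tcp_pos: [0.5016, 0.0257, 0.2891]
ee_rot: [[-1.0, -0.008, -0.002], [-0.008, 1.0, 0.0], [0.002, 0.0, -1.0]]
wrist_force: [-0.1, 0.8, -5.5]
gripper_width: 0.341
gripper_force: 30.1
```

Run:
```python
from h import *
np.set_printoptions(precision=4,suppress=True)
pa=imaging.capture("top");pb=imaging.capture("scene");a=pa["frame"];b=pb["frame"]
tcp=r.sense()["tcp_pos"];print(tcp,r.sense()["ee_rot"])
for t in "caddy_hang caddy_pocket caddy brush_grip brush_mid".split():
    la,lb=loc(pa,t),loc(pb,t);print(t,la,lb,tri([(pa,la[0]),(pb,lb[0])]) if la and lb else "")
h=tcp+[.014,0,-.022]
print(proj(pa,h),proj(pb,h), [ (proj(pb,h+[dx,dy,dz])) for dx,dy,dz in((0,.056,.018),(0,-.056,.018),(-.014,-.062,-.156+.135),(-.014,-.062,-.154),(-.014,.062,-.154))])
z=lambda f,x,y:cv2.resize(f[y:y+150,x:x+100],None,fx=4,fy=4,interpolation=cv2.INTER_CUBIC)
cv2.imwrite("pics/g3.png",np.hstack([z(a,260,200),z(b,300,130)]))
```

```text
[0.5018 0.0267 0.2897] [[-0.9999 -0.0105 -0.0016]
 [-0.0105  0.9999  0.0001]
 [ 0.0016  0.0001 -1.    ]]
caddy_hang None (array([356.032, 177.792]), 0.59) 
caddy_pocket (array([304.32 , 313.824]), 0.56) None 
caddy (array([305.792, 310.08 ]), 0.67) (array([352.512, 226.512]), 0.94) (array([0.4683, 0.0254, 0.1076]), [np.float64(0.08513306212944878), np.float64(0.07665804680817649)])
brush_grip (array([304.   , 314.208]), 0.64) (array([352.704, 188.304]), 0.65) (array([0.4573, 0.0233, 0.2064]), [np.float64(1.476845441320122), np.float64(1.2567714217378878)])
brush_mid (array([303.424, 312.912]), 0.86) (array([354.816, 196.896]), 0.65) (array([0.4601, 0.0273, 0.1854]), [np.float64(0.376542552693092), np.float64(0.3247717432452664)])
[303.2016 281.381 ] [352.7935 177.5473] [array([379.1719, 172.6775]), array([327.3665, 167.7389]), array([325.6135, 180.0698]), array([325.0739, 229.4815]), array([377.6909, 235.3103])]
```

View pics/g3.png

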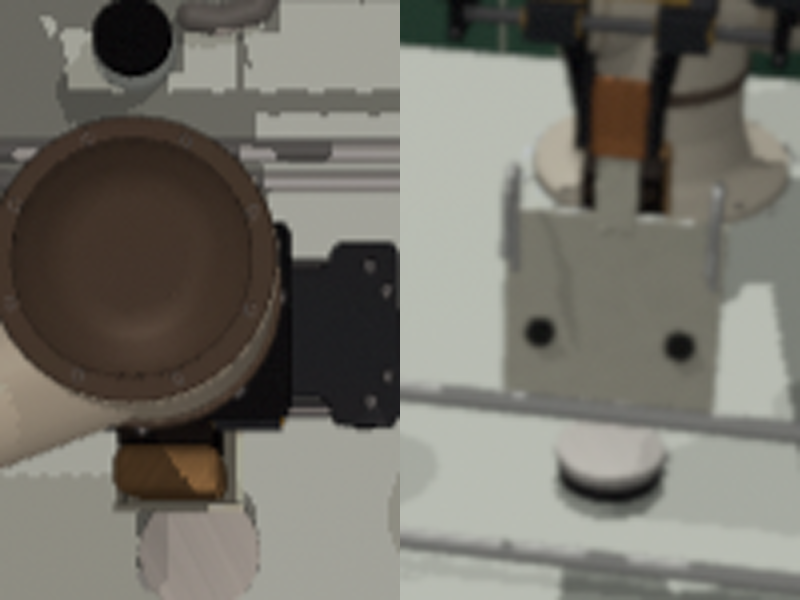

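Call:
{"fn": "apply_moves", "kwargs": {"moves": [[[-0.014, 0, 0], 0], [[-0.023, 0, 0], 0], [[-0.023, 0, 0], 0], [[-0.023, 0, 0], 0], [[-0.014, 0, 0], 0]]}}

```text
time_s: 8.42
tcp_pos: [0.6016, 0.0275, 0.29]
ee_rot: [[-1.0, -0.01, 0.001], [-0.01, 1.0, -0.0], [-0.001, -0.0, -1.0]]
wrist_force: [0.0, 0.1, -6.1]
gripper_width: 0.341
gripper_force: 30.1
```

Call:
{"fn": "apply_moves", "kwargs": {"moves": [[[0, 0, 0], 0], [[0, 0, 0.015], 0], [[0, 0, 0.015], 0], [[0, 0, 0], 0], [[0, 0, 0], 0]]}}

```text
time_s: 8.83
tcp_pos: [0.5984, 0.0271, 0.2599]
ee_rot: [[-1.0, -0.011, -0.003], [-0.011, 1.0, -0.001], [0.003, -0.001, -1.0]]
wrist_force: [-0.8, -0.2, -4.0]
gripper_width: 0.341
gripper_force: 30.0
```

Run:
```python
from h import *
np.set_printoptions(precision=4,suppress=True)
pa=imaging.capture("top");pb=imaging.capture("scene");b=pb["frame"]
s=r.sense();print(s["tcp_pos"],s["wrist_force"],s["moment"])
cv2.imwrite("pics/g4.png",cv2.resize(b[125:275,250:450],None,fx=4,fy=4,interpolation=cv2.INTER_CUBIC))
for t in "caddy brush_mid brush_grip".split():
    la,lb=loc(pa,t),loc(pb,t);print(t,tri([(pa,la[0]),(pb,lb[0])]) if la and lb else "")
```

```text
[0.5996 0.0273 0.2618] [ 0.1516 -0.9722 -5.773 ] [-0.0009 -0.2769  0.0066]
caddy 
brush_mid (array([0.5491, 0.0271, 0.1569]), [np.float64(0.8532611454880655), np.float64(0.797560321832209)])
brush_grip (array([0.5437, 0.0281, 0.1719]), [np.float64(1.0069995637787217), np.float64(0.9311185454888459)])
```

View pics/g4.png

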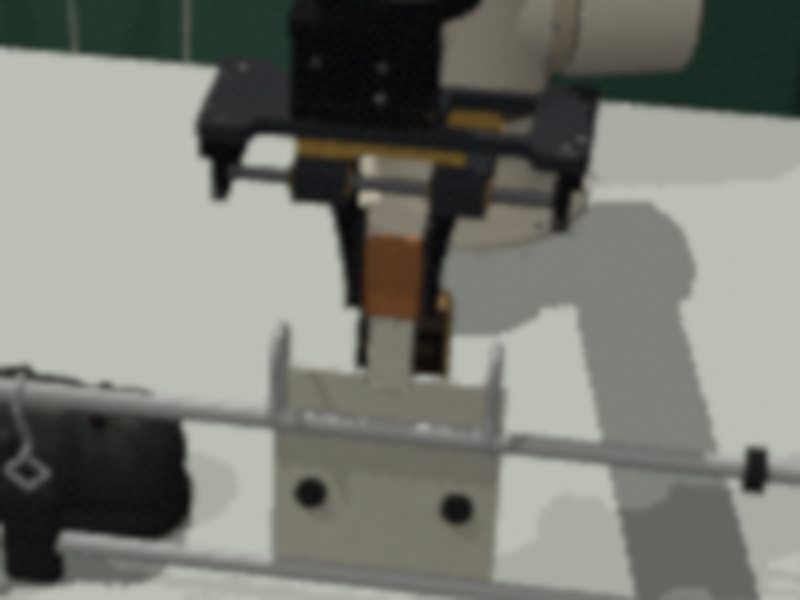

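Call:
{"fn": "apply_moves", "kwargs": {"moves": [[[0, 0, 0.01], 0], [[0, 0, 0.01], 0], [[0, 0, 0.01], 0], [[0, 0, 0.008], 0], [[0, 0, 0], 0]]}}

```text
time_s: 9.65
tcp_pos: [0.5976, 0.0271, 0.2191]
ee_rot: [[-1.0, -0.01, -0.006], [-0.01, 1.0, -0.001], [0.006, -0.001, -1.0]]
wrist_force: [-1.2, -0.2, -4.9]
gripper_width: 0.34
gripper_force: 30.0
```

Call:
{"fn": "apply_moves", "kwargs": {"moves": [[[0, 0, 0.004], 0], [[0, 0, 0.004], 0], [[0, 0, 0.002], 0], [[0, 0, 0], 0], [[0, 0, 0], 0]]}}

```text
time_s: 10.07
tcp_pos: [0.5991, 0.0272, 0.2134]
ee_rot: [[-1.0, -0.011, 0.0], [-0.011, 1.0, -0.0], [-0.0, -0.0, -1.0]]
wrist_force: [-3.6, 0.2, -0.9]
gripper_width: 0.337
gripper_force: 30.0
```

Call:
{"fn": "apply_moves", "kwargs": {"moves": [[[0.001, 0, 0.001], 0], [[0, 0, 0], 0], [[0, 0, 0], 0], [[0, 0, 0], 0]]}}

```text
time_s: 10.4
tcp_pos: [0.5991, 0.0272, 0.2133]
ee_rot: [[-1.0, -0.011, 0.003], [-0.011, 1.0, -0.0], [-0.003, -0.0, -1.0]]
wrist_force: [-3.0, -1.9, 6.1]
gripper_width: 0.338
gripper_force: 30.0
```

Call:
{"fn": "apply_moves", "kwargs": {"moves": [[[0, 0.005, 0], 0], [[0, 0.01, 0], 0], [[0, 0.012, 0], 0], [[0, 0.012, 0], 0], [[0, 0.011, 0], 0]]}}

```text
time_s: 10.82
tcp_pos: [0.598, 0.0747, 0.2133]
ee_rot: [[-1.0, -0.01, 0.001], [-0.01, 1.0, -0.005], [-0.001, -0.005, -1.0]]
wrist_force: [-2.2, -9.1, 5.2]
gripper_width: 0.338
gripper_force: 30.0
```

Call:
{"fn": "apply_moves", "kwargs": {"moves": [[[0, 0.01, 0], 0], [[0, 0.01, 0], 0], [[0, 0.01, 0], 0], [[0, 0.01, 0], 0], [[0, 0.006, 0], 0]]}}

```text
time_s: 11.23
tcp_pos: [0.5976, 0.1212, 0.2132]
ee_rot: [[-1.0, -0.01, 0.001], [-0.01, 1.0, -0.004], [-0.001, -0.004, -1.0]]
wrist_force: [-2.4, -9.2, 5.5]
gripper_width: 0.344
gripper_force: 30.0
```

Call:
{"fn": "apply_moves", "kwargs": {"moves": [[[0, 0.006, 0], 0], [[0, 0.006, 0], 0], [[0, 0.006, 0], 0], [[0, 0.005, 0], 0], [[0, 0.004, 0], 0]]}}

```text
time_s: 11.65
tcp_pos: [0.5974, 0.1478, 0.2132]
ee_rot: [[-1.0, -0.01, 0.001], [-0.01, 1.0, -0.004], [-0.001, -0.004, -1.0]]
wrist_force: [-2.5, -8.0, 6.6]
gripper_width: 0.339
gripper_force: 30.0
```

Call:
{"fn": "apply_moves", "kwargs": {"moves": [[[0, 0.003, 0], 0], [[0, 0.003, 0], 0], [[0, 0.002, 0], 0], [[0, 0, 0], 0]]}}

```text
time_s: 11.98
tcp_pos: [0.5974, 0.1566, 0.2132]
ee_rot: [[-1.0, -0.01, 0.001], [-0.01, 1.0, -0.002], [-0.001, -0.002, -1.0]]
wrist_force: [-2.7, -4.8, 5.5]
gripper_width: 0.338
gripper_force: 30.0
```

Call:
{"fn": "apply_moves", "kwargs": {"moves": [[[0, 0.002, 0], 0], [[0, 0.002, 0], 0], [[0, 0, 0], 0]]}}

```text
time_s: 12.23
tcp_pos: [0.5974, 0.1605, 0.2131]
ee_rot: [[-1.0, -0.01, 0.001], [-0.01, 1.0, -0.003], [-0.001, -0.003, -1.0]]
wrist_force: [-4.2, -5.5, 4.8]
gripper_width: 0.341
gripper_force: 30.0
```

Run:
```python
from h import *
b=imaging.capture("scene")["frame"];s=r.sense();print(s["tcp_pos"],s["wrist_force"],s["moment"])
cv2.imwrite("pics/g5.png",cv2.resize(b[130:280,340:540],None,fx=4,fy=4,interpolation=cv2.INTER_CUBIC))
```

```text
[0.59738486 0.16073311 0.21315742] [-3.50326779 -5.01543511  5.52164429] [-1.2766248   0.90195997  0.01949327]
```

View pics/g5.png

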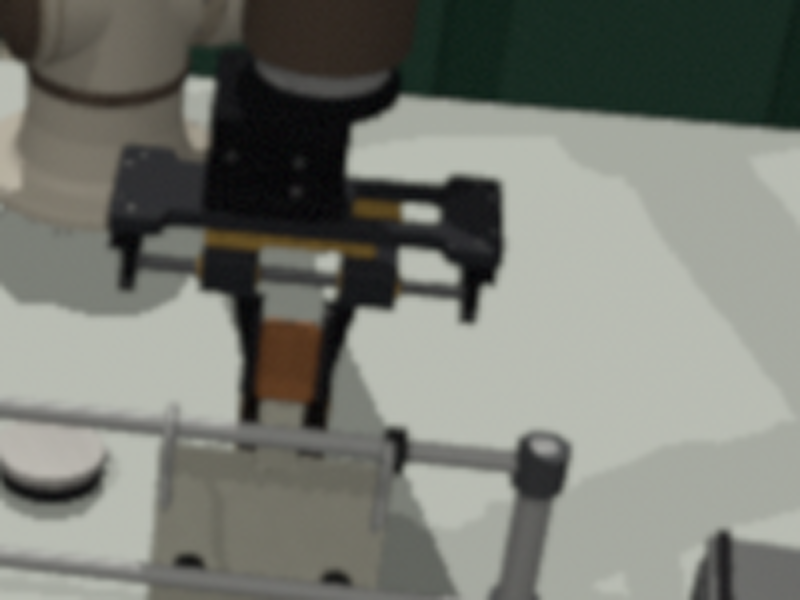

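Call:
{"fn": "apply_moves", "kwargs": {"moves": [[[0, 0.002, 0], 0], [[0, 0, 0], 0], [[0, 0, 0], 0]]}}

```text
time_s: 12.53
tcp_pos: [0.5973, 0.1614, 0.2132]
ee_rot: [[-1.0, -0.01, 0.001], [-0.01, 1.0, -0.004], [-0.001, -0.004, -1.0]]
wrist_force: [-3.1, -8.0, 5.7]
gripper_width: 0.34
gripper_force: 30.0
```

Call:
{"fn": "apply_moves", "kwargs": {"hand": 0.06, "moves": [[[0, 0, 0], 0], [[0, 0, 0], 0], [[0, 0, 0], 0], [[0, 0, 0], 0], [[0, 0, 0], 0]]}}

```text
time_s: 12.95
tcp_pos: [0.5972, 0.1649, 0.2114]
ee_rot: [[-1.0, -0.011, 0.001], [-0.011, 1.0, 0.001], [-0.001, 0.001, -1.0]]
wrist_force: [0.2, 1.0, 0.2]
gripper_width: 0.626
gripper_force: 0.0
```

Call:
{"fn": "apply_moves", "kwargs": {"moves": [[[0, 0, -0.01], 0], [[0, 0, -0.03], 0], [[0, 0, -0.03], 0], [[0, 0, -0.035], 0], [[0, 0, -0.035], 0]]}}

```text
time_s: 13.37
tcp_pos: [0.5967, 0.1644, 0.3537]
ee_rot: [[-1.0, -0.011, 0.001], [-0.011, 1.0, 0.0], [-0.001, 0.0, -1.0]]
wrist_force: [0.5, 0.5, 0.1]
gripper_width: 0.691
gripper_force: 0.0
```

Run:
```python
from h import *
np.set_printoptions(precision=4,suppress=True)
pa=imaging.capture("top");pb=imaging.capture("scene")
s=r.sense();print(s["tcp_pos"],s["wrist_force"],s["gripper_width"])
for t in "caddy caddy_hang brush_mid brush_grip ring clog_toe clog keycover".split():
    la,lb=loc(pa,t),loc(pb,t);print(t,la,lb,tri([(pa,la[0]),(pb,lb[0])]) if la and lb else "")
z=lambda f,x,y:cv2.resize(f[y:y+150,x:x+100],None,fx=4,fy=4,interpolation=cv2.INTER_CUBIC)
cv2.imwrite("pics/g6.png",np.hstack([z(pa["frame"],190,200),z(pb["frame"],370,170)]))
```

```text
[0.5994 0.1649 0.3601] [0.4527 0.4938 0.2393] 0.6890828945910206
caddy (array([253.184, 267.504]), 0.96) (array([401.088, 284.112]), 0.85) (array([0.5675, 0.1531, 0.0306]), [np.float64(0.7531338269004592), np.float64(0.7620197133008909)])
caddy_hang (array([237.504, 235.296]), 0.62) (array([412.416, 237.6  ]), 0.69) (array([0.6142, 0.1657, 0.1959]), [np.float64(0.9511817452704124), np.float64(0.9341836287465248)])
brush_mid (array([242.496, 269.376]), 0.56) None 
brush_grip (array([244.928, 266.592]), 0.88) (array([349.888, 330.096]), 0.7) (array([ 0.5976,  0.1164, -0.0826]), [np.float64(28.49586340135367), np.float64(30.171561863244378)])
ring None (array([437.632, 243.792]), 0.63) 
clog_toe (array([395.52 , 318.096]), 0.65) (array([275.904, 226.992]), 0.67) (array([ 0.4536, -0.1701,  0.0709]), [np.float64(0.8775918332360153), np.float64(0.7763708310852319)])
clog (array([419.072, 313.68 ]), 0.73) (array([248.32 , 246.912]), 0.81) (array([ 0.4663, -0.2379,  0.0084]), [np.float64(0.8737383530626047), np.float64(0.7944171179198597)])
keycover (array([398.208, 239.616]), 0.57) (array([258.304, 221.904]), 0.87) (array([ 0.6097, -0.1628,  0.1898]), [np.float64(0.015582497632844342), np.float64(0.01464744515004201)])
```

View pics/g6.png

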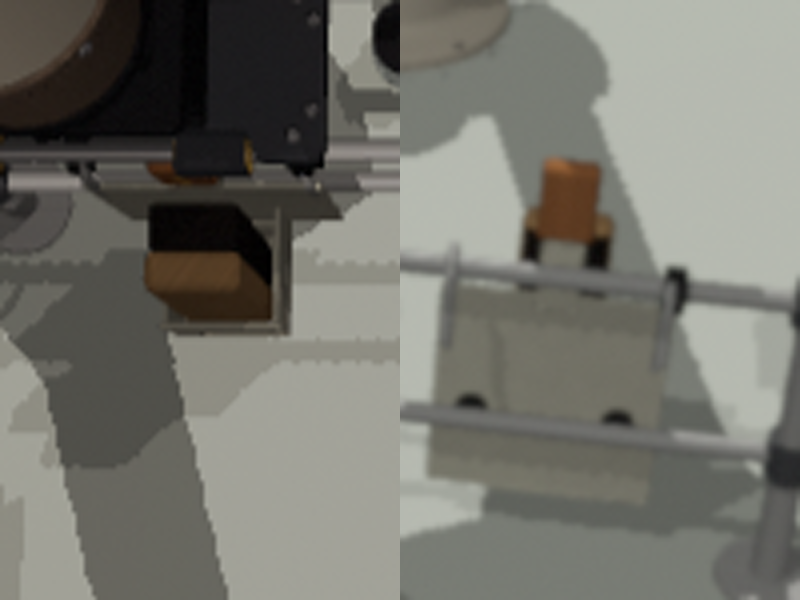

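Run:
```python
from h import *
np.set_printoptions(precision=4,suppress=True)
p=imaging.capture("top");pb=imaging.capture("scene")
for n,uv in dict(boundary=(238.75,262.75),backedge=(238.75,272.75),L=(227.4,267),R=(250.3,267)).items():
    e,d=ray(p,uv);print(n,e+d*(.188-e[2])/d[2])
e,d=ray(p,(242.5,269.4));print("mid net",e+d*(.113-e[2])/d[2])
e,d=ray(p,(244.9,266.6));print("grip net",e+d*(.133-e[2])/d[2])
print("scene ring, hookL, hookR, griptop", tri([(pb,(370+678/4,170+290/4)),(p,(210,237.5))])[0])
for uv,zz in (((370+667/4,170+272/4),.196),((370+455/4,170+250/4),.199),((370+570/4,170+162/4),.251)):
    e,d=ray(pb,uv);print(e+d*(zz-e[2])/d[2])
```

```text
boundary [0.5593 0.1605 0.188 ]
backedge [0.5389 0.1598 0.188 ]
L [0.5504 0.1832 0.188 ]
R [0.5508 0.1368 0.188 ]
mid net [0.554  0.1637 0.113 ]
grip net [0.5578 0.1558 0.133 ]
scene ring, hookL, hookR, griptop [0.6204 0.3168 0.2068]
[0.5658 0.4204 0.196 ]
[0.571  0.3126 0.199 ]
[0.5575 0.3618 0.251 ]
```

Call:
{"fn": "apply_moves", "kwargs": {"hand": 0.08, "moves": [[[0.0265, -0.0025, 0], 0], [[0.0265, -0.0025, 0], 0], [[0, 0, 0.03], 0], [[0, 0, 0.035], 0], [[0, 0, 0.035], 0]]}}

```text
time_s: 14.78
tcp_pos: [0.5439, 0.1591, 0.252]
ee_rot: [[-1.0, -0.011, 0.004], [-0.011, 1.0, 0.002], [-0.004, 0.002, -1.0]]
wrist_force: [0.4, 0.0, -1.0]
gripper_width: 0.902
gripper_force: 0.0
```

Call:
{"fn": "apply_moves", "kwargs": {"moves": [[[0, 0, 0.02], 0], [[0, 0, 0], 0], [[0, 0, 0], 0]]}}

```text
time_s: 15.03
tcp_pos: [0.544, 0.1586, 0.2314]
ee_rot: [[-1.0, -0.011, -0.001], [-0.011, 1.0, -0.001], [0.001, -0.001, -1.0]]
wrist_force: [0.2, 0.6, 0.9]
gripper_width: 0.922
gripper_force: 0.0
```

Run:
```python
from h import *
s=r.sense();print(s["tcp_pos"],s["wrist_force"],s["gripper_width"])
```

```text
[0.54398081 0.1585676  0.2314057 ] [0.19382747 0.606625   0.89452401] 0.9216731966454176
```

Call:
{"fn": "apply_moves", "kwargs": {"moves": [[[0, 0.001, 0.02], 0], [[0, 0, 0.02], 0], [[0, 0, 0.015], 0], [[0, 0, 0.015], 0], [[0, 0, 0.01], 0]]}}

```text
time_s: 15.45
tcp_pos: [0.5451, 0.1604, 0.1526]
ee_rot: [[-1.0, -0.011, 0.003], [-0.011, 1.0, 0.001], [-0.003, 0.001, -1.0]]
wrist_force: [-1.1, 0.3, 0.1]
gripper_width: 0.924
gripper_force: 0.0
```

Call:
{"fn": "apply_moves", "kwargs": {"moves": [[[0, 0, 0.01], 0], [[0, 0, 0.008], 0], [[0, 0, 0], 0]]}}

```text
time_s: 15.7
tcp_pos: [0.5436, 0.1597, 0.1327]
ee_rot: [[-1.0, -0.01, -0.001], [-0.01, 1.0, -0.001], [0.001, -0.001, -1.0]]
wrist_force: [-0.9, 0.0, 0.1]
gripper_width: 0.916
gripper_force: 0.0
```

Call:
{"fn": "apply_moves", "kwargs": {"hand": 0.03, "moves": [[[0, 0, 0], 0], [[0, 0, 0], 0], [[0, 0, 0], 0], [[0, 0, 0], 0], [[0, 0, 0], 0]]}}

```text
time_s: 16.12
tcp_pos: [0.5441, 0.1599, 0.1341]
ee_rot: [[-1.0, -0.011, 0.001], [-0.011, 1.0, 0.0], [-0.001, 0.0, -1.0]]
wrist_force: [0.2, 0.0, 0.2]
gripper_width: 0.628
gripper_force: 0.3
```

Call:
{"fn": "apply_moves", "kwargs": {"moves": [[[0, 0, -0.003], 0], [[0, 0, -0.005], 0], [[0, 0, -0.006], 0], [[0, 0, -0.006], 0]]}}

```text
time_s: 16.45
tcp_pos: [0.5438, 0.1597, 0.1541]
ee_rot: [[-1.0, -0.01, -0.0], [-0.01, 1.0, -0.0], [0.0, -0.0, -1.0]]
wrist_force: [-0.0, 0.4, -1.1]
gripper_width: 0.573
gripper_force: 29.9
```

Call:
{"fn": "apply_moves", "kwargs": {"moves": [[[0, 0, -0.01], 0], [[0, 0, -0.015], 0], [[0, 0, -0.02], 0], [[0, 0, -0.02], 0], [[0, 0, -0.02], 0]]}}

```text
time_s: 16.87
tcp_pos: [0.5438, 0.1597, 0.2403]
ee_rot: [[-1.0, -0.01, 0.0], [-0.01, 1.0, 0.0], [-0.0, 0.0, -1.0]]
wrist_force: [0.6, 0.2, -1.2]
gripper_width: 0.568
gripper_force: 29.9
```

Call:
{"fn": "apply_moves", "kwargs": {"moves": [[[0, 0, -0.025], 0], [[0, 0, -0.025], 0], [[0, 0, -0.02], 0], [[0, 0, -0.01], 0], [[0, 0, 0], 0]]}}

```text
time_s: 17.28
tcp_pos: [0.5448, 0.1601, 0.3219]
ee_rot: [[-1.0, -0.011, 0.006], [-0.011, 1.0, 0.003], [-0.006, 0.003, -1.0]]
wrist_force: [1.4, 0.2, -2.1]
gripper_width: 0.572
gripper_force: 29.9
```

Run:
```python
from h import *
np.set_printoptions(precision=4,suppress=True)
pa=imaging.capture("top");pb=imaging.capture("scene")
s=r.sense();print(s["tcp_pos"],s["wrist_force"],s["gripper_width"],s["gripper_force"],s["joints"])
for t in "caddy caddy_hang brush brush_mid brush_grip ring".split():
    la,lb=loc(pa,t),loc(pb,t);print(t,la,lb,tri([(pa,la[0]),(pb,lb[0])]) if la and lb else "")
```

```text
[0.5433 0.1598 0.3179] [-0.0844  0.3764 -2.1731] 0.5716268235768471 29.93422885381733 [  32.7457   13.3798    1.657    -0.0545  -78.3315 -122.146 ]
caddy (array([252.928, 266.208]), 0.72) (array([404.48 , 283.584]), 0.93) (array([0.5698, 0.157 , 0.0346]), [np.float64(2.3578641407293186), np.float64(2.3890657276739904)])
caddy_hang None (array([414.272, 239.52 ]), 0.94) 
brush None (array([415.424, 213.6  ]), 0.57) 
brush_mid (array([422.528, 315.12 ]), 0.5) (array([415.808, 181.68 ]), 0.69) (array([ 0.4731, -0.0108,  0.2915]), [np.float64(99.91775371089274), np.float64(80.61566420880582)])
brush_grip None (array([417.6  , 172.176]), 0.69) 
ring (array([508.096, 254.88 ]), 0.52) (array([208.704, 322.512]), 0.21) (array([ 0.6114, -0.3976, -0.1093]), [np.float64(36.50975258190757), np.float64(35.926112316689924)])
```

Call:
{"fn": "apply_moves", "kwargs": {"moves": [[[0, -0.02, 0], 0], [[0.001, -0.035, 0], 0], [[0.001, -0.035, 0], 0], [[0, -0.035, 0], 0], [[0, -0.035, 0], 0]]}}

```text
time_s: 18.4
tcp_pos: [0.5433, -0.0016, 0.3188]
ee_rot: [[-1.0, -0.011, 0.001], [-0.011, 1.0, 0.0], [-0.001, 0.0, -1.0]]
wrist_force: [0.6, -1.3, -1.7]
gripper_width: 0.57
gripper_force: 29.9
```

Call:
{"fn": "apply_moves", "kwargs": {"moves": [[[0, -0.02, 0], 0], [[0, -0.01, 0.015], 0], [[0, 0, 0.02], 0], [[0, 0, 0.02], 0], [[0, 0, 0.012], 0]]}}

```text
time_s: 18.82
tcp_pos: [0.5428, -0.0307, 0.2495]
ee_rot: [[-1.0, -0.009, -0.003], [-0.009, 1.0, 0.0], [0.003, 0.0, -1.0]]
wrist_force: [0.3, -0.2, -2.0]
gripper_width: 0.571
gripper_force: 29.9
```

Run:
```python
from h import *
np.set_printoptions(precision=4,suppress=True)
pa=imaging.capture("top");pb=imaging.capture("scene")
s=r.sense();print(s["tcp_pos"],s["wrist_force"],s["gripper_width"],s["gripper_force"],s["joints"])
for t in "caddy caddy_hang brush brush_mid brush_grip".split():
    la,lb=loc(pa,t),loc(pb,t);print(t,la,lb,tri([(pa,la[0]),(pb,lb[0])]) if la and lb else "")
    if lb:
        e,d=ray(pb,lb[0]);q=e+d*(.556-e[0])/d[0];print("  at x=.556",q)
```

```text
[ 0.5424 -0.0305  0.2491] [ 0.0816 -0.0587 -1.2898] 0.5726323094737135 29.93427523280843 [  13.8607   13.1679   -8.3827   -0.0464  -68.7584 -103.2819]
caddy None (array([404.992, 284.496]), 0.72) 
  at x=.556 [0.556  0.1637 0.0218]
caddy_hang (array([207.872, 233.52 ]), 0.6) (array([411.712, 238.896]), 0.87) (array([0.6186, 0.1938, 0.2039]), [np.float64(14.261064287951159), np.float64(13.915728871955091)])
  at x=.556 [0.556  0.1668 0.1521]
brush None (array([326.784, 228.384]), 0.86) 
  at x=.556 [ 0.556  -0.022   0.1551]
brush_mid (array([291.712, 211.92 ]), 0.37) (array([328.512, 231.12 ]), 0.36) (array([0.6617, 0.0268, 0.2265]), [np.float64(13.414420023276326), np.float64(13.279022821461178)])
  at x=.556 [ 0.556  -0.018   0.1482]
brush_grip None (array([323.52 , 192.576]), 0.97) 
  at x=.556 [ 0.556  -0.0301  0.2471]
```

Call:
{"fn": "apply_moves", "kwargs": {"moves": [[[-0.013, 0, -0.001], 0], [[-0.013, 0, -0.001], 0], [[-0.011, 0, -0.0045], 0], [[-0.011, 0, -0.0045], 0], [[0, 0, 0], 0]]}}

```text
time_s: 19.83
tcp_pos: [0.5895, -0.0299, 0.2604]
ee_rot: [[-1.0, -0.01, -0.01], [-0.01, 1.0, -0.001], [0.01, -0.001, -1.0]]
wrist_force: [-5.4, -0.1, -3.9]
gripper_width: 0.574
gripper_force: 30.0
```

Run:
```python
from h import *
np.set_printoptions(precision=4,suppress=True)
s=r.sense();print(s["tcp_pos"],s["wrist_force"],s["moment"],s["gripper_width"])
```

```text
[ 0.5895 -0.0299  0.2604] [-5.3556 -0.1462 -3.9369] [ 0.0084  1.9729 -0.0094] 0.5739241108841252
```

Call:
{"fn": "apply_moves", "kwargs": {"moves": [[[-0.012, 0, -0.0015], 0], [[-0.012, 0, -0.0015], 0], [[-0.012, 0, 0.002], 0], [[-0.012, 0, 0.002], 0], [[0, 0, 0], 0]]}}

```text
time_s: 20.25
tcp_pos: [0.6389, -0.0295, 0.2601]
ee_rot: [[-1.0, -0.01, -0.006], [-0.01, 1.0, -0.001], [0.006, -0.001, -1.0]]
wrist_force: [-4.0, -0.2, -1.5]
gripper_width: 0.574
gripper_force: 30.0
```

Run:
```python
from h import *
np.set_printoptions(precision=4,suppress=True)
pb=imaging.capture("scene")
s=r.sense();print(s["tcp_pos"],s["wrist_force"],s["gripper_width"])
o=models.cut_out(pb,"brush")
b=pb["frame"][110:260,250:450].copy();print(o and o[0]["confidence"],o and o[0]["extent"])
cv2.imwrite("pics/g7.png",cv2.resize(b,None,fx=4,fy=4,interpolation=cv2.INTER_CUBIC))
```

```text
[ 0.6391 -0.0294  0.2606] [-3.495   0.4279 -2.029 ] 0.5702325793417218
0.98 [0.4761, 0.389, 0.0495, 0.0831]
```

View pics/g7.png

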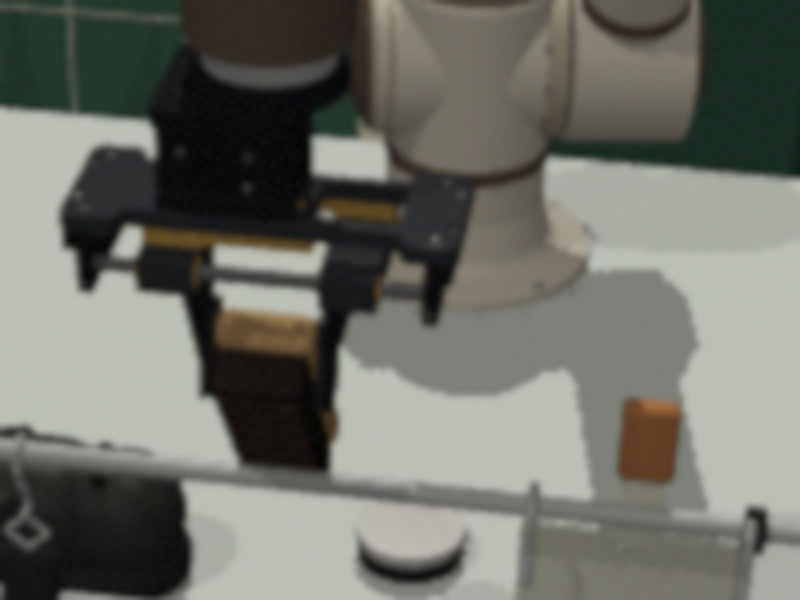

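The brush is pivoting about the pads as planned (tilted roughly 45°, crop px 220–330, 310–470), and the caddy is undisturbed. I'll complete the turn.

Call:
{"fn": "apply_moves", "kwargs": {"moves": [[[-0.011, 0, 0.0045], 0], [[-0.011, 0, 0.0045], 0], [[-0.0095, 0, 0.0075], 0], [[-0.0095, 0, 0.0075], 0], [[0, 0, 0], 0]]}}

```text
time_s: 20.77
tcp_pos: [0.6833, -0.0288, 0.2372]
ee_rot: [[-1.0, -0.011, 0.004], [-0.011, 1.0, -0.0], [-0.004, -0.0, -1.0]]
wrist_force: [-0.6, 0.1, 2.0]
gripper_width: 0.573
gripper_force: 30.0
```

Call:
{"fn": "apply_moves", "kwargs": {"moves": [[[-0.007, 0, 0.009], 0], [[-0.007, 0, 0.01], 0], [[0, 0, 0.001], 0], [[0, 0, 0], 0]]}}

```text
time_s: 21.1
tcp_pos: [0.6963, -0.0285, 0.218]
ee_rot: [[-1.0, -0.011, 0.004], [-0.011, 1.0, 0.0], [-0.004, 0.0, -1.0]]
wrist_force: [2.1, 0.2, 1.9]
gripper_width: 0.574
gripper_force: 30.0
```

Run:
```python
from h import *
np.set_printoptions(precision=4,suppress=True)
s=r.sense();print(s["tcp_pos"],s["wrist_force"],s["gripper_width"])
for n in("scene","top"):
    p=imaging.capture(n);o=models.cut_out(p,"brush")
    if o:
        m=o[0]["region"];ys,xs=np.where(m);print(n,o[0]["confidence"],xs.min(),xs.max(),ys.min(),ys.max(),m.sum())
        if n=="scene":
            f=p["frame"].astype(int);dark=m&(f.sum(2)<150);br=m&(f.sum(2)>=150)
            for k in(dark,br):
                yy,xx=np.where(k);print(len(yy),[(v.min(),v.max(),v.mean()) for v in(xx,yy) if len(v)])
    for t in("brush_mid","brush_grip","brush","caddy_hang"):print(n,t,loc(p,t))
```

```text
[ 0.6963 -0.0285  0.218 ] [2.0528 0.1569 1.9414] 0.5738783255340402
scene 0.69 340 363 306 337 657
290 [(np.int64(343), np.int64(362), np.float64(352.7793103448276)), (np.int64(307), np.int64(324), np.float64(315.5206896551724))]
367 [(np.int64(340), np.int64(363), np.float64(351.2534059945504)), (np.int64(306), np.int64(337), np.float64(326.28610354223434))]
scene brush_mid (array([313.792, 222.48 ]), 0.95)
scene brush_grip (array([314.624, 221.28 ]), 0.88)
scene brush (array([326.08, 213.12]), 0.58)
scene caddy_hang (array([411.776, 238.704]), 0.83)
top brush_mid (array([334.72, 222.72]), 0.61)
top brush_grip (array([332.992, 208.512]), 0.56)
top brush (array([333.888, 259.008]), 0.97)
top caddy_hang (array([310.72 , 236.784]), 0.51)
```

Call:
{"fn": "apply_moves", "kwargs": {"moves": [[[0, 0, 0.002], 0], [[0, 0, 0.002], 0], [[0, 0, 0], 0]]}}

```text
time_s: 21.95
tcp_pos: [0.6955, -0.0287, 0.2142]
ee_rot: [[-1.0, -0.011, 0.002], [-0.011, 1.0, -0.0], [-0.002, -0.0, -1.0]]
wrist_force: [2.8, -0.1, 3.9]
gripper_width: 0.571
gripper_force: 30.0
```

Call:
{"fn": "apply_moves", "kwargs": {"moves": [[[0, 0, -0.01], 0], [[0, 0, -0.025], 0], [[0, 0, -0.025], 0], [[0, 0, -0.01], 0], [[0, 0, 0], 0]]}}

```text
time_s: 22.37
tcp_pos: [0.6956, -0.0287, 0.2863]
ee_rot: [[-1.0, -0.01, 0.004], [-0.01, 1.0, 0.001], [-0.004, 0.001, -1.0]]
wrist_force: [0.9, 0.0, -0.7]
gripper_width: 0.564
gripper_force: 30.0
```

Run:
```python
from h import *
np.set_printoptions(precision=4,suppress=True)
pa=imaging.capture("top");pb=imaging.capture("scene")
s=r.sense();print(s["tcp_pos"],s["wrist_force"],s["gripper_width"],s["joints"])
for t in "brush brush_mid brush_grip caddy_hang caddy".split():
    la,lb=loc(pa,t),loc(pb,t);print(t,la,lb,tri([(pa,la[0]),(pb,lb[0])]) if la and lb else "")
```

```text
[ 0.6941 -0.0284  0.2821] [-0.9213  0.4634 -2.5733] 0.5748631827013906 [  10.9172   27.5604   17.647    -0.0855  -80.2136 -100.3251]
brush (array([334.08 , 253.584]), 0.95) (array([326.976, 183.984]), 0.77) (array([ 0.5669, -0.0257,  0.2753]), [np.float64(2.520076353466737), np.float64(2.239756188473722)])
brush_mid (array([331.584, 215.712]), 0.73) (array([315.392, 193.776]), 0.71) (array([ 0.6367, -0.0283,  0.2919]), [np.float64(1.9091130992145513), np.float64(1.7825125651610954)])
brush_grip (array([334.912, 200.112]), 0.59) (array([312.704, 191.376]), 0.63) (array([ 0.6612, -0.0314,  0.3116]), [np.float64(0.5710014070214653), np.float64(0.5387349133126638)])
caddy_hang None (array([412.608, 239.616]), 0.83) 
caddy None (array([403.584, 285.6  ]), 0.68)
```

```bash
cat > tilt.py <<'E'
from h import *
from scipy.optimize import differential_evolution
np.set_printoptions(precision=4,suppress=True)
D=[]
for n in("top","scene"):
    p=imaging.capture(n);o=models.cut_out(p,"brush")
    if not o: print(n,"none");continue
    m=o[0]["region"];ys,xs=np.where(m);print(n,o[0]["confidence"],xs.min(),xs.max(),ys.min(),ys.max(),m.sum())
    D.append((p,m,p["frame"].astype(int).sum(2)>300))
s=r.sense();T=s["tcp_pos"];R=s["ee_rot"];P=T-R[:,2]*r.pinch_z
ax=-R[:,0];ay=R[:,1];up=np.array([0,0,1.])
print("P",P)
def box(v):
    th,L,f,dy=v[0],v[1],v[2],v[3]
    u=-np.sin(th)*ax-np.cos(th)*up; nn=np.cos(th)*ax-np.sin(th)*up
    return [P+ay*(dy+y)+u*a+nn*b for y in(-.025,.025) for a in(L,L-.15) for b in(f,f-.046)]
def cost(v):
    c=((v[1]-.12)/.02)**2+((v[2]-.038)/.003)**2+(v[3]/.003)**2
    for i,(p,m,br) in enumerate(D):
        q=np.array([proj(p,X) for X in box(v)])+np.array(v[4+2*i:6+2*i])*1.
        h=cv2.convexHull((q*16).astype(np.int32).reshape(-1,1,2));k=np.zeros((480,640),np.uint8);cv2.fillConvexPoly(k,h,1,cv2.LINE_8,4)
        k=k>0;c+=.05*((m&~k).sum()+(k&~m&br).sum())+(np.array(v[4+2*i:6+2*i])**2).sum()
    return c
b=[(.9,2.0),(.095,.14),(.03,.045),(-.005,.005)]+[(-3,3)]*(2*len(D))
for sd in(1,2):
    q=differential_evolution(cost,b,seed=sd,maxiter=60,popsize=10,tol=1e-5,polish=False);print(np.degrees(q.x[0]),q.x,q.fun)
for a in range(60,110,5):
    b[0]=(np.radians(a)-.001,np.radians(a)+.001);print(a,round(differential_evolution(cost,b,seed=1,maxiter=25,popsize=6,polish=False).fun,2))
E
timeout 500 python3 tilt.py
```

```text
top 0.92 320 347 185 256 1829
scene 0.58 298 325 175 217 855
P [ 0.6949 -0.0286  0.3023]
84.4453334303256 [ 1.4738  0.1341  0.0339  0.0005 -0.2669 -0.1416 -0.2914 -0.9857] 17.300035470721753
82.70776865762954 [ 1.4435  0.1353  0.0345  0.0002 -0.3919 -0.1937 -0.0974 -0.8638] 17.1637320934966
60 33.75
65 27.65
70 23.94
75 20.71
80 17.92
85 17.47
90 18.59
95 19.47
100 19.28
105 20.35
```

Call:
{"fn": "apply_moves", "kwargs": {"moves": [[[-0.02, 0, 0.01], 0], [[0, 0, 0.025], 0], [[0, 0, 0.025], 0], [[0, 0, 0.01], 0], [[0, 0, 0.004], 0]]}}

```text
time_s: 23.58
tcp_pos: [0.7146, -0.0285, 0.2084]
ee_rot: [[-1.0, -0.011, -0.002], [-0.011, 1.0, -0.001], [0.002, -0.001, -1.0]]
wrist_force: [-0.4, 1.1, 2.3]
gripper_width: 0.566
gripper_force: 30.0
```

Call:
{"fn": "apply_moves", "kwargs": {"moves": [[[0, 0, 0.003], 0], [[0, 0, 0], 0], [[0, 0, 0], 0]]}}

```text
time_s: 23.83
tcp_pos: [0.7149, -0.0285, 0.2081]
ee_rot: [[-1.0, -0.011, 0.001], [-0.011, 1.0, -0.0], [-0.001, -0.0, -1.0]]
wrist_force: [-0.7, -0.2, 0.8]
gripper_width: 0.571
gripper_force: 30.0
```

Call:
{"fn": "apply_moves", "kwargs": {"moves": [[[0, 0, -0.01], 0], [[0, 0, -0.025], 0], [[0, 0, -0.025], 0], [[0, 0, -0.02], 0], [[0, 0, 0], 0]]}}

```text
time_s: 24.25
tcp_pos: [0.7172, -0.0288, 0.294]
ee_rot: [[-1.0, -0.011, 0.012], [-0.011, 1.0, -0.0], [-0.012, -0.0, -1.0]]
wrist_force: [0.4, -0.3, 1.2]
gripper_width: 0.572
gripper_force: 30.0
```

```bash
timeout 500 python3 tilt.py
```

```text
top 0.73 320 348 171 244 1910
scene 0.66 296 323 178 221 894
P [ 0.7143 -0.0283  0.3038]
103.3301041727214 [ 1.8035  0.1296  0.035   0.0002 -0.2207 -0.399   0.1359 -0.6637] 19.33730765787279
84.3829923307812 [ 1.4728  0.1312  0.0345 -0.0006 -0.1069 -0.2988 -0.2393 -1.0051] 19.88473144842627
60 37.68
65 31.51
70 27.97
75 24.83
80 20.61
85 20.16
90 20.01
95 20.38
100 19.93
105 19.82
```

Call:
{"fn": "apply_moves", "kwargs": {"moves": [[[0.01, -0.007, 0], 0], [[0.022, -0.0145, 0], 0], [[0.022, -0.0145, 0], 0], [[0.022, -0.0145, 0], 0], [[0.022, -0.0145, 0], 0]]}}

```text
time_s: 24.87
tcp_pos: [0.6158, -0.0949, 0.2845]
ee_rot: [[-1.0, -0.011, -0.004], [-0.011, 1.0, 0.0], [0.004, 0.0, -1.0]]
wrist_force: [-0.7, -1.0, -1.0]
gripper_width: 0.572
gripper_force: 30.0
```

Call:
{"fn": "apply_moves", "kwargs": {"moves": [[[0.022, -0.0145, 0], 0], [[0.022, -0.0145, 0], 0], [[0.022, -0.0145, 0], 0], [[0.022, -0.0145, 0], 0], [[0.0215, -0.014, 0], 0]]}}

```text
time_s: 25.28
tcp_pos: [0.5068, -0.1681, 0.2851]
ee_rot: [[-1.0, -0.01, -0.003], [-0.01, 1.0, 0.0], [0.003, 0.001, -1.0]]
wrist_force: [-0.4, 0.4, -0.9]
gripper_width: 0.567
gripper_force: 30.0
```

Call:
{"fn": "apply_moves", "kwargs": {"moves": [[[0, 0, 0.01], 0], [[0, 0, 0.025], 0], [[0, 0, 0.025], 0], [[0, 0, 0.02], 0], [[0, 0, 0.012], 0]]}}

```text
time_s: 25.7
tcp_pos: [0.5067, -0.1671, 0.1905]
ee_rot: [[-1.0, -0.01, -0.006], [-0.01, 1.0, 0.001], [0.006, 0.001, -1.0]]
wrist_force: [-0.7, -0.5, -1.6]
gripper_width: 0.571
gripper_force: 30.0
```

Call:
{"fn": "apply_moves", "kwargs": {"moves": [[[0, 0, 0], 0], [[0, 0, 0], 0]]}}

```text
time_s: 25.87
tcp_pos: [0.5083, -0.1675, 0.1932]
ee_rot: [[-1.0, -0.011, -0.003], [-0.011, 1.0, -0.0], [0.003, -0.0, -1.0]]
wrist_force: [1.2, -0.4, -1.1]
gripper_width: 0.57
gripper_force: 30.0
```

```bash
cat >> tilt.py <<'E'
for t in "brush brush_mid brush_grip clog_toe clog caddy_hang caddy".split():
    la,lb=[loc(d[0],t) for d in D] if len(D)==2 else (None,None);print(t,la,lb,tri([(D[0][0],la[0]),(D[1][0],lb[0])]) if la and lb else "")
print(s["wrist_force"],s["gripper_force"],s["time_s"])
E
timeout 500 python3 tilt.py
```

```text
top 0.62 390 417 304 359 1480
scene 0.77 256 286 164 198 520
P [ 0.5095 -0.1676  0.2143]
86.05598325852804 [ 1.502   0.1366  0.0358 -0.0016  0.2671 -0.2364 -0.3524 -0.746 ] 41.476065328585356
88.28170071990607 [ 1.5408  0.1361  0.0359 -0.0015 -0.0151  0.0488 -0.4173 -0.7715] 41.41144915960791
60 60.75
65 52.34
70 46.62
75 44.07
80 41.83
85 41.97
90 41.96
95 43.25
100 46.29
105 48.77
brush (array([421.312, 310.896]), 0.45) None 
brush_mid (array([404.928, 321.6  ]), 0.64) (array([272.192, 177.984]), 0.86) (array([ 0.4449, -0.1726,  0.2049]), [np.float64(0.6146415239278978), np.float64(0.5059881032994981)])
brush_grip (array([403.52 , 306.384]), 0.97) None 
clog_toe (array([392.704, 317.904]), 0.9) (array([275.584, 223.584]), 0.9) (array([ 0.4544, -0.1663,  0.0817]), [np.float64(0.89748494046514), np.float64(0.7915259125511)])
clog (array([422.272, 313.68 ]), 0.78) (array([246.72 , 246.624]), 0.88) (array([ 0.4661, -0.2438,  0.0086]), [np.float64(0.2047234342601905), np.float64(0.18587119640052047)])
caddy_hang (array([241.472, 237.6  ]), 0.79) (array([413.824, 240.096]), 0.81) (array([0.6108, 0.1641, 0.1867]), [np.float64(3.4934067069500485), np.float64(3.4395573110394024)])
caddy (array([250.88 , 267.696]), 0.59) (array([403.52 , 287.088]), 0.66) (array([0.5679, 0.1594, 0.023 ]), [np.float64(0.7273003455861115), np.float64(0.7386020673664763)])
[ 0.0113 -0.1015 -1.8902] 29.999309307667286 26.0667
```

```bash
python3 -c "
from station import r
print(r.finish_job())"
```

```text
the job is handed in; nothing more can be done
None
```

I handed the job in at about 26 s of the 64 s allowed: the caddy is hanging against the ring and released, and the brush is held still about 90 mm above the clog's toe with its bristles facing down. The moves can't tilt the tool, so I levelled the brush by pivoting it in the grip against the upper bar. My last measurement puts it about 2–4° off level (17° allowed) and its middle about 12 mm from the toe. `finish_job` returned no verdict, so the result is unconfirmed.

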